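# Latch the silver box and show its hallmark to the camera

### The arm

A 7-joint arm with a two-finger parallel gripper is mounted at the origin on the work surface. World frame = base frame: x ahead of the robot, y to its left, z up, the work surface at z = 0. Lengths are in m, angles in rad, forces in N, time in s.
With the tool pointing down it reaches from about 0.4 to 0.85 m from the base axis. Payload 10.4 kg.
Tool frame: the origin (TCP) lies on the centre line of the jaws, within the pads' length; the fingertips stand 17 mm ahead of it and the grasp point (between the pads) lies 2 mm behind it; z points along the fingers, y is the line along which they close (so a half turn about z gives the same grasp; the last joint's range is limited). The gripper opens to 85 mm and grips with 20 to 120 N. Pads are 22 mm wide; open, the fingers measure 114 mm over their backs; the gripper's body (76 mm by 85 mm) begins 54 mm behind the grasp point. The pads swing forward as they close: fully open they stand 13 mm farther back than shut.
Start: joints at [-1.177, 0.332, -0.065, 1.46, 0.022, 1.35, -0.088], TCP at [0.253, 0.572, 0.212] pointing down, gripper open.
Joint ranges: [-2.6, 2.6], [-0.5, 2.12], [-1.47, 1.34], [0.16, 2.42], [-1.27, 4.41], [0.06, 2.06], [-2.6, 2.6]. Speed limits (rad/s): [2.22, 2.22, 2.79, 2.79, 3.14, 3.14, 3.14].

### API

Orientations are given as a unit quaternion [x, y, z, w].
In Python, from workcell import get_obs, optics, job gives the robot as it stands. The module is installed in compiled form; this text tells all that it offers.
- The arm moves only by the tool send_rows, never from a script. Its argument "plan" is a list that holds one entry, the list of rows, each a list of 7 numbers: the turn, a rotation vector about the tool's x, y, z in units of 1.5 rad (1.0 is 1.5 rad), then the shift along the tool's x, y, z in units of 20 cm (1.0 is 20 cm), then the opening, from 0 (shut) to 1 (fully open). A call has 1 to 20 rows; each row shifts and turns the commanded pose from where the row before left it, along the tool's axes as they then stand; what a row does not reach is not made up. A row lasts 1/12 s, in which the tool goes at most 41.7 mm and 7.16 degrees, less where a joint would pass 70% of its speed; a pose out of reach is approached as far as the arm can. A call with a number of a shift or a turn outside -1 to 1 is refused whole. A call with a gripper value outside its range is refused whole. The fingers move at their own pace and stop on an object; "squeeze" is the grip in N (left out, the last holds). Time passes only in rows, so rows that do not move let the fingers close. It gives the time, the measured TCP pose, the force, the opening and the grip force at its end, in the units of the state.
- get_obs(): the state, without advancing time (a new reading comes with each control period).
- optics.camera(name): name is "side" or "top" or "wrist"; returns the picture (480x640x3 uint8, red, green, blue); there is no depth.
- optics.get_calibration(name): a dict with "intrinsics" (3x3 intrinsics, pixels), "world_from_camera" (4x4, takes a point from camera to world coordinates); the wrist camera has in their place "T_tool_cam" (4x4, takes a point from camera to tool coordinates, whose origin is the TCP and whose axes are the flange's). Camera axes: x right, y up, looking along -z (the intrinsics and any distortion apply to the point x, -y, -z); pixel columns grow to the right and rows downward; lengths in m; the calibration is good to about 2 mm. A picture is of the moment at which its call begins: read the wrist's pose just before it. get_calibration takes no time and is no camera call.
- job.hand_in(): hands the job in; it is judged then, once.
The state is a dict: "clock": time; "joint_pos": joint angles; "joint_velocities": joint speeds; "tau": joint torques, N m; "position": TCP position; "ee_rot": TCP orientation; "ft_force": force on the tool from outside, world axes, zero at the start; "torque": the same for the moment, N m; "grip_width": opening from 0.0 (shut) to 1.0 (fully open); "grasp_force": force on a finger pad.
Only numpy, scipy, OpenCV 4.12 (cv2) and the standard library are available. Lean on these libraries where they do the work, as an engineer would, in place of code of your own. Each camera call takes 0.05 s, during which the arm holds its last target. There are 200 camera calls.

### The job

The finished silver box sits in its wooden board with the lid shut but not secured: turn the latch fully across the lid while the box sits there, then lift the box out by its sides and hold it still in the air over the inspection camera so that it can see the hallmark in the middle of the underside. Hold the underside about 60 mm off the sloping glass, centred over it, parallel to it (so the box tilts as the glass does) and with the box's long sides in line with the glass's long sides, either end first. Finish while still holding it there, lid shut and latched; do not touch the camera, and leave the other things on the bench where they are.

Things in the scene. Friction and masses are not known exactly. Their poses are not given: they have to be found in the camera images.
- box: silver box, 84 (x) by 60 (y) by 46 mm tall with lid, 0.4 to 0.65 kg; origin at the centre of its underside, z up. Flat walls 40 mm high; the flat lid on them is 82 by 54 by 6 mm (3 mm in from the long walls' faces), hinged at the +x end, free to lift until latched. A lug on the middle of the -x end, 11 mm out, carries the latch. Grip it across y on the walls (60 mm), clear of the lid
- lid (a joint): the lid's hinge: 0 shut, grows as it opens (rad)
- latch (a joint): the latch's turn about its upright pivot, seen from above (rad): 0 = fully across the lid, bar pointing along the box's +x, against a stop; 1.57 = bar along the end wall, pointing to the box's +y, other stop. It starts somewhere between 0.9 and 1.5; it turns easily (about 0.5 N at the post) and stays where left
- latch_post (a point): top centre of the latch's thumb post: a round upright post of 10 mm diameter, 16 mm tall, on the far end of a flat bar 9 mm wide and 5 mm thick. It stands 26 mm from the pivot; the pivot is at x = -47 mm, y = 0 in the box's frame. The post's top is 69.5 mm above the box's underside, the bar's top 53.5 mm, the lid's top 46 mm
- nest: fixed wooden board 130 by 100 by 20 mm with a pocket 8 mm deep in which the box sits (1 mm play each side, same axes as the box); the pocket's floor is 12 mm above the table; origin at the centre of the board's underside
- camera: fixed inspection camera on the table: steel foot 125 by 100 mm carrying the sloping grey head; about 105 mm tall at its high (+x) end; origin at the centre of the foot's underside; z up
- glass: the camera's sloping head, 104 by 80 mm, with the glass (74 along x by 54 mm along y) in its top face. Origin at the centre of the glass, 78 mm above the table; z points squarely out of the glass (24 degrees off vertical, leaning to the camera's own -x, roughly towards the robot); x along the glass's long sides, up the slope; y across
- focus (a point): point 60 mm out from the centre of the glass along its z: the centre of the box's underside belongs here
- box_base (a point): centre of the box's underside (the hallmark)
- tumbler: bystander: plain silver tumbler, 60 mm across, 75 mm tall, standing; origin at the centre of its foot
- bowl: bystander: round silver bowl, 110 mm across, 55 mm tall; origin under its foot
- hammer: bystander: hammer lying flat, 240 mm long, along its own x; origin near its middle, underneath
- file: bystander: flat steel file with a black handle, 270 mm long (from -160 to +110 mm along its own x), lying
- brush: bystander: hand brush lying along its own x, about 200 mm long
- paste: bystander: squat glass jar with metal cap, 64 mm across, 60 mm tall; origin under it
- dish: bystander: shallow solid copper disc, 84 mm across, 14 mm tall; origin under it
Mind the look-alikes: they are no part of the job. Leave any green look-alike of the box alone. What is shaped like the nest but red is not meant.

How it is judged:
On the way, in this order (a step that is already met when the one before it is completed fails the run):
1. the latch is turned across the lid while the box sits in its board (value of joint latch below 0.2 rad and z of box in the frame of nest below 0.018 m and horizontal distance between box and nest below 0.01 m), for 0.2 s.
2. the box is lifted clear of its board (height (world z) of box above 0.05 m), for 0.2 s.
At the end, for the whole second after the job is handed in: The fingers hold the box still and lid up in the air; its underside's centre is within 15 mm of the point 60 mm off the glass's centre, parallel to the glass within 0.15 rad, long sides in line within 0.17 rad; lid shut (0.08 rad), latch across (0.2 rad); only the fingers carry it (distance between box_base and focus below 0.015 m and angle between the z axis of box and the z axis of glass, either way round below 0.15 rad and angle between the x axis of box and the x axis of glass, either way round below 0.17 rad and angle between box's own z axis and vertical below 0.8 rad and value of joint latch below 0.2 rad and value of joint lid below 0.08 rad and contact force between the fingers and box above 2 N and contact force between box and camera below 0.1 N and contact force between box and nest below 0.1 N and linear speed of box below 0.02 m/s and angular speed of box below 0.1 rad/s); the arm keeps its last pose, push and grip.
It fails at once if the camera is touched (over 1 N) (contact force between camera and anything else above 1 N).
It fails at once if another thing on the bench is moved more than 40 mm (distance of any of tumbler, bowl, hammer, file, brush, paste, dish from where it was at the start of the episode above 0.04 m).
It also fails if it takes over 56 s, if anything falls off the work surface, if the arm or the gripper's body presses on something with over 40 N, if the wrist force passes 120 N, or if a joint passes its speed limit or range.

## Working session

There is one attempt and no reset: what is moved stays moved. The work goes in short steps, Python scripts to look and compute and a tool call to move; the robot and the scene stay as the last step left them, time stands still between calls to the robot, and variables do not carry over. Pictures are saved under pics/ and viewed, at most 10 in all, crops included, and the job is handed in when it is done.

Besides the shell and the picture viewer there is one more tool, called by a JSON object that holds its "api" and its "payload". send_rows: Moves the arm, as the interface text tells. Its arguments: {"type":"object","properties":{"plan":{"type":"array"},"squeeze":{"type":"number"}},"required":["plan"]}

```bash
mkdir -p pics
cat > h.py <<'E'
import numpy as np, cv2
from workcell import get_obs, optics, job
from scipy.spatial.transform import Rotation as R
def snap(n,f):
    o=get_obs(); im=optics.camera(n); cv2.imwrite(f'pics/{f}.png',im[:,:,::-1]); return o,im
E
python3 - <<'E'
from h import *
o=get_obs()
for k,v in o.items(): print(k,np.round(v,4))
for n in('side','top','wrist'):
    print(n,{k:np.round(v,4).tolist() if not isinstance(v,str) else v for k,v in optics.get_calibration(n).items()})
for n in('side','top'): snap(n,n+'0')
E
```

```text
clock 0.0
joint_pos [-1.1766  0.3328 -0.0647  1.461   0.0216  1.3499 -0.0885]
joint_velocities [ 0.0001 -0.0008  0.0003 -0.001   0.0015 -0.0009  0.    ]
tau [-4.00000e-04 -6.25446e+01  4.89000e-02 -3.91611e+01  1.62000e-02
  9.90000e-03 -0.00000e+00]
position [0.2529 0.5711 0.211 ]
ee_rot [ 2.069e-01  9.784e-01 -7.000e-04 -1.000e-04]
ft_force [0.1552 0.3592 0.4548]
torque [ 0.0194  0.006  -0.0665]
grasp_force 0.0
grip_width 0.995
side {'intrinsics': [[609.7944, 0.0, 318.303], [0.0, 609.7944, 235.4353], [0.0, 0.0, 1.0]], 'world_from_camera': [[0.8303, 0.3702, -0.4166, -0.2119], [-0.5573, 0.5438, -0.6275, -1.0894], [-0.0057, 0.7532, 0.6578, 1.243], [0.0, 0.0, 0.0, 1.0]]}
top {'intrinsics': [[601.2536, 0.0, 328.014], [0.0, 601.2536, 230.6587], [0.0, 0.0, 1.0]], 'world_from_camera': [[0.0192, 0.9934, -0.1133, 0.3561], [-0.9996, 0.0217, 0.0207, 0.0114], [0.023, 0.1128, 0.9933, 1.5603], [0.0, 0.0, 0.0, 1.0]]}
wrist {'intrinsics': [[408.1645, 0.0, 320.6409], [0.0, 408.1645, 245.2116], [0.0, 0.0, 1.0]], 'T_tool_cam': [[0.0001, 0.956, 0.2933, 0.0747], [1.0, -0.0005, 0.0012, -0.0004], [0.0013, 0.2933, -0.956, -0.1617], [0.0, 0.0, 0.0, 1.0]]}
```

View pics/side0.png

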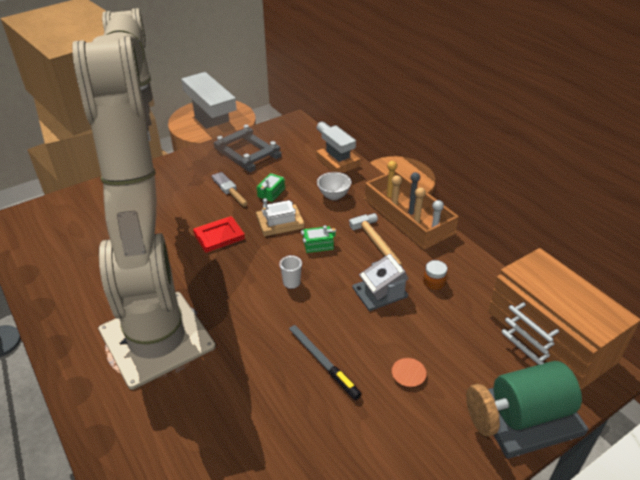

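View pics/top0.png

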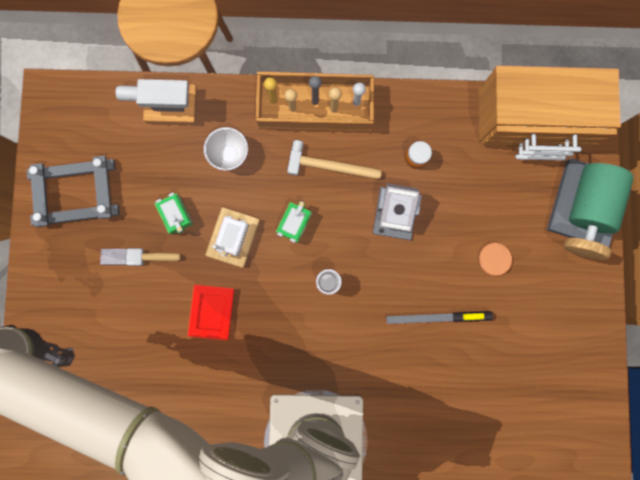

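The silver box sits in the tan board at side (281,215) and top (231,237). These could be mistaken for it:
- Green boxes: side (270,187) and (318,238), top (173,213) and (293,222).
- Red board: side (219,233), top (211,312).

The inspection camera is at side (381,280), top (398,210). I choose the silver box in the tan board and check it in one close crop.

```bash
cat >> h.py <<'E'
def cal(n,o=None):
    c=optics.get_calibration(n); K=np.array(c['intrinsics'])
    if n!='wrist': return K,np.array(c['world_from_camera'])
    T=np.eye(4); T[:3,:3]=R.from_quat(o['ee_rot']).as_matrix(); T[:3,3]=o['position']
    return K,T@np.array(c['T_tool_cam'])
def ray(K,T,uv):
    d=np.linalg.inv(K)@[uv[0],uv[1],1]; return T[:3,3],T[:3,:3]@(d*[1,-1,-1])
def onz(C,uv,z):
    p,d=ray(*C,uv); return p+d*(z-p[2])/d[2]
def tri(*cu):
    A=0;b=0
    for C,uv in cu:
        p,d=ray(*C,uv); d=d/np.linalg.norm(d); M=np.eye(3)-np.outer(d,d); A=A+M; b=b+M@p
    x=np.linalg.solve(A,b); return x,[float(np.linalg.norm(np.cross(x-ray(*C,uv)[0],ray(*C,uv)[1])/np.linalg.norm(ray(*C,uv)[1]))) for C,uv in cu]
def proj(C,X):
    K,T=C; q=(np.asarray(X)-T[:3,3])@T[:3,:3]*[1,-1,-1]; q=q@K.T; return q[...,:2]/q[...,2:]
E
python3 - <<'E'
from h import *
t=cv2.imread('pics/top0.png'); s=cv2.imread('pics/side0.png')
c=lambda im,u,v:cv2.resize(im[v-30:v+30,u-40:u+40],(400,300),interpolation=cv2.INTER_CUBIC)
cv2.imwrite('pics/crop0.png',np.vstack([np.hstack([c(t,232,237),c(t,398,210)]),np.hstack([c(s,281,212),c(s,381,280)])]))
T=cal('top');S=cal('side')
print(tri((T,(231,237)),(S,(283,212))), tri((T,(399,210)),(S,(382,271))))
for n,uv in dict(tumbler=(329,282),bowl=(226,149),ham=(297,158),g1=(173,213),g2=(293,222),paste=(419,153),dish=(495,259),file=(440,319)).items(): print(n,onz(T,uv,.04).round(3))
E
```

```text
(array([0.51588131, 0.22181689, 0.03565565]), [0.008510997520707539, 0.00851099752070737]) (array([ 0.58361398, -0.19734297,  0.07882473]), [0.00318491495170028, 0.0031849149517003054])
tumbler [ 0.399 -0.025  0.04 ]
bowl [0.735 0.247 0.04 ]
ham [0.716 0.063 0.04 ]
g1 [0.566 0.374 0.04 ]
g2 [0.55  0.069 0.04 ]
paste [ 0.737 -0.252  0.04 ]
dish [ 0.466 -0.447  0.04 ]
file [ 0.312 -0.306  0.04 ]
```

View pics/crop0.png

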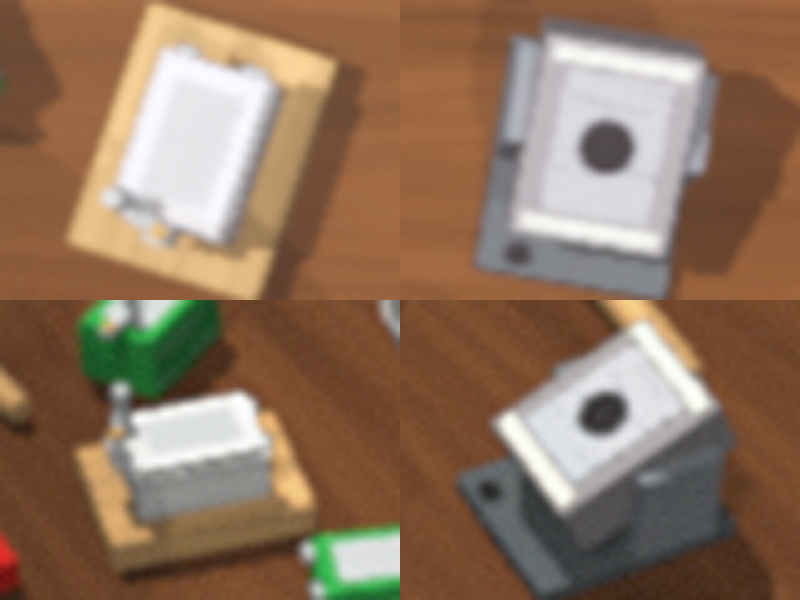

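The crop shows the silver box in the tan board, and this is the right one. In the top view, the latch post is at (214.4,246.4), the pivot at (225,253.4), and the -x end faces the robot. The camera's dark lens is at top (399.2,209.4) and side (381.6,272.6), with its high bar on the far side.

```bash
cat >> h.py <<'E'
def cmd(pos,Rt,o=None):
    o=o or get_obs(); R0=R.from_quat(o['ee_rot']); s=R0.inv().apply(np.array(pos)-o['position'])/.2; r=(R0.inv()*Rt).as_rotvec()/1.5
    print('shift(first)',s.round(4),'norm',np.linalg.norm(s).round(3),'min rows',np.linalg.norm(s)/.2,'| turn(after)',r.round(4),'min rows',np.linalg.norm(r)/.083)
def down(yaw): # tool z down, tool x along world yaw
    c,s=np.cos(yaw),np.sin(yaw); return R.from_matrix(np.array([[c,s,0],[s,-c,0],[0,0,-1]]))
E
python3 - <<'E'
from h import *
T=cal('top');S=cal('side')
f=lambda x,y:(x/5+192,y/5+207)
P=np.array([onz(T,f(*p),.02) for p in [(150,5),(335,63),(262,297),(68,242)]]);print(P.round(3),P.mean(0).round(4))
for a,b in((0,1),(1,2),(2,3),(3,0)): print(np.linalg.norm(P[a]-P[b]).round(4))
d=(P[0]+P[1]-P[2]-P[3]); yaw=np.arctan2(d[1],d[0]); print('yaw',yaw)
print('post',tri((T,(214.4,246.4)),(S,(265.2,200))))
print('lens',tri((T,(399.2,209.4)),(S,(381.6,272.6))))
o=get_obs(); print(R.from_quat(o['ee_rot']).as_matrix().round(3))
m=P.mean(0)
for y in (yaw,yaw+np.pi): cmd([m[0],m[1],.26],down(y),o)
E
```

```text
[[0.585 0.254 0.02 ]
 [0.557 0.158 0.02 ]
 [0.435 0.191 0.02 ]
 [0.461 0.291 0.02 ]] [0.5094 0.2235 0.02  ]
0.1002
0.1258
0.1032
0.1287
yaw -0.2797387345580617
post (array([0.4825416 , 0.25913401, 0.07470054]), [0.0025535274882421224, 0.002553527488242235])
lens (array([ 0.58453184, -0.19774648,  0.07298917]), [0.0014678605727428422, 0.0014678605727429005])
[[-0.914  0.405 -0.   ]
 [ 0.405  0.914 -0.001]
 [-0.    -0.001 -1.   ]]
shift(first) [-1.8767 -1.0706 -0.243 ] norm 2.174 min rows 10.871097580824193 | turn(after) [-0.000e+00  1.300e-03  2.003e+00] min rows 24.132702135438418
shift(first) [-1.8767 -1.0706 -0.243 ] norm 2.174 min rows 10.871097580824193 | turn(after) [-0.0009 -0.     -0.0914] min rows 1.1010256284809676
```

{"api": "send_rows", "payload": {"plan": [[[0, 0, 0, -0.1564, -0.0892, -0.0203, 1], [0, 0, 0, -0.1564, -0.0892, -0.0203, 1], [0, 0, 0, -0.1564, -0.0892, -0.0203, 1], [0, 0, 0, -0.1564, -0.0892, -0.0203, 1], [0, 0, 0, -0.1564, -0.0892, -0.0203, 1], [0, 0, 0, -0.1564, -0.0892, -0.0203, 1], [0, 0, 0, -0.1564, -0.0892, -0.0203, 1], [0, 0, 0, -0.1564, -0.0892, -0.0203, 1], [0, 0, 0, -0.1564, -0.0892, -0.0203, 1], [0, 0, 0, -0.1564, -0.0892, -0.0203, 1], [0, 0, 0, -0.1564, -0.0892, -0.0203, 1], [0, 0, 0, -0.1564, -0.0892, -0.0203, 1], [0, 0, -0.0457, 0, 0, 0, 1], [0, 0, -0.0457, 0, 0, 0, 1], [0, 0, 0, 0, 0, 0, 0.25], [0, 0, 0, 0, 0, 0, 0.25], [0, 0, 0, 0, 0, 0, 0.25], [0, 0, 0, 0, 0, 0, 0.25]]]}}

```text
clock: 1.6
position: [0.5093, 0.2242, 0.2604]
ee_rot: [0.14, 0.99, -0.0, -0.0]
ft_force: [0.3, 0.1, -0.3]
grip_width: 0.455
grasp_force: 0.0
```

Run:
```python
from h import *
o,im=snap('wrist','w1'); print(o['clock'],o['position'].round(4) if hasattr(o['position'],'round') else o['position'],R.from_quat(o['ee_rot']).as_matrix().round(3),o['grip_width'])
import json; json.dump({k:np.array(o[k]).tolist() for k in('position','ee_rot')},open('w1.json','w'))
```

```text
1.6 [0.5093 0.2242 0.2604] [[-0.961  0.277 -0.   ]
 [ 0.277  0.961 -0.   ]
 [ 0.    -0.    -1.   ]] 0.45458104156480084
```

View pics/w1.png

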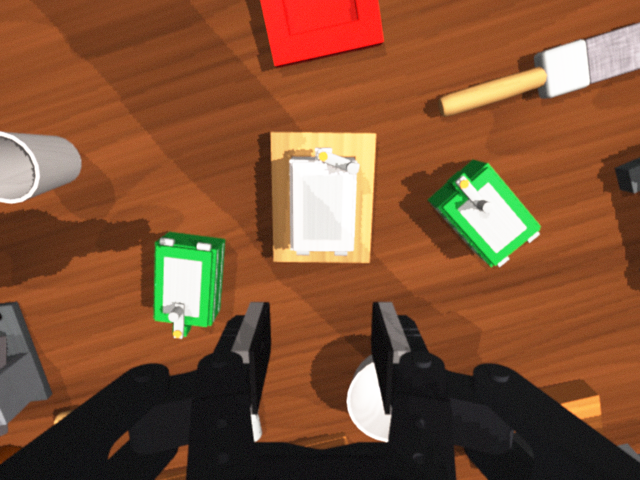

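Run:
```python
from h import *
w=cv2.imread('pics/w1.png'); cv2.imwrite('pics/cw1.png',cv2.resize(w[125:270,260:385],None,fx=4,fy=4,interpolation=cv2.INTER_CUBIC))
```

```text
(no output)
```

View pics/cw1.png

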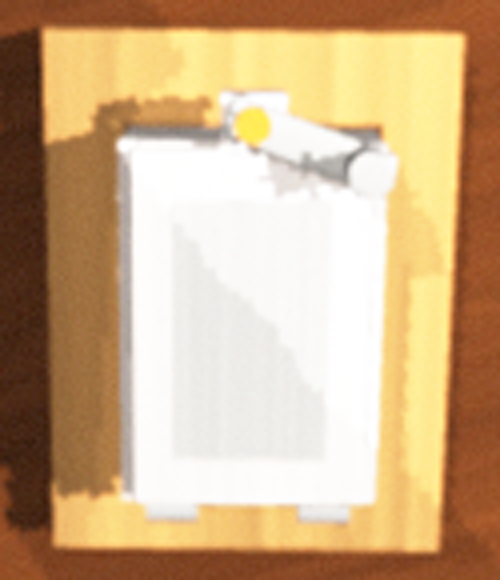

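The close crop shows the board corners at crop (42,28), (465,33), (440,552) and (54,549). The brass pivot is at (251,125) and the post top at (373,171). The lid's far edge runs from (127,500) to (374,503).

```bash
cat > fit.py <<'E'
from h import *; import json
from scipy.optimize import least_squares
W=cal('wrist',json.load(open('w1.json'))); T=cal('top');S=cal('side')
g=lambda u,v:((u+.5)/4-.5+260,(v+.5)/4-.5+125)
cor=[(42,28),(465,33),(440,552),(54,549)] # -x-y, -x+y, +x+y, +x-y
cw=[g(*c) for c in cor]
tc=[(x/5+192,y/5+207) for x,y in [(262,297),(68,242),(150,5),(335,63)]]
B=np.array([[-65,-50],[-65,50],[65,50],[65,-50]])/1e3
def w(p,X,z): c,s=np.cos(p[2]),np.sin(p[2]); X=np.atleast_2d(X); return np.c_[X@[[c,s],[-s,c]]+p[:2],np.full(len(X),z)]
for nm,C,c in(('wrist',W,cw),('top',T,tc)):
    r=least_squares(lambda p:(proj(C,w(p,B,p[3]))-c).ravel(),[.51,.223,-.28,.02]); print(nm,r.x.round(4),'res',np.abs(r.fun).max().round(2))
    r=least_squares(lambda p:(proj(C,w(p,B,.02))-c).ravel(),[.51,.223,-.28]); print('  z=.02',r.x.round(4),np.abs(r.fun).max().round(2)); 
    if nm=='wrist': p=r.x
post=g(373,171); print('post tri W,T',tri((W,post),(T,(214.4,246.4))),'W,T,S',tri((W,post),(T,(214.4,246.4)),(S,(265.2,200))))
print('board diag',[onz(W,c,.02).round(4).tolist() for c in cw])
inb=lambda q:((q[:2]-p[:2])@np.array([[np.cos(p[2]),-np.sin(p[2])],[np.sin(p[2]),np.cos(p[2])]])*1e3).round(1)
q=onz(W,post,.0815); b=inb(q); print('post in box mm',b,'from pivot',np.hypot(b[0]+47,b[1]),'ang',np.arctan2(b[1],b[0]+47))
print('pivot',inb(onz(W,g(251,125),.066)),'lid far',inb(onz(W,g(127,500),.058)),inb(onz(W,g(374,503),.058)),'lid near-left',inb(onz(W,g(120,143),.058)))
E
python3 fit.py
```

```text
wrist [ 0.5106  0.2244 -0.2911  0.0224] res 0.16
  z=.02 [ 0.5109  0.2243 -0.2911] 0.59
top [ 0.5105  0.225  -0.2754  0.009 ] res 0.85
  z=.02 [ 0.5095  0.2235 -0.2754] 0.77
post tri W,T (array([0.47991445, 0.25910403, 0.08255614]), [0.00030997532529342944, 0.00030997532529341074]) W,T,S (array([0.48210097, 0.25927168, 0.07462999]), [0.0009273872026407272, 0.002101373363260149, 0.003009630089675905])
board diag [[0.4339, 0.1949, 0.02], [0.4628, 0.2911, 0.02], [0.588, 0.2537, 0.02], [0.5594, 0.1571, 0.02]]
post in box mm [-39.3  24.7] from pivot 25.872379094316006 ang 1.268603180698348
pivot [-47.1  -0.5] lid far [ 39.9 -28.4] [40.  29.4] lid near-left [-42.3 -29.1]
```

```bash
cat >> h.py <<'E'
BX,BY,BYAW=.511,.2243,-.291
def box(x,y,z): c,s=np.cos(BYAW),np.sin(BYAW); return np.array([BX+c*x/1e3-s*y/1e3,BY+s*x/1e3+c*y/1e3,z/1e3])
RB=down(BYAW+np.pi)
E
python3 - <<'E'
from h import *
o=get_obs(); cmd(box(-38,24,120),RB,o); cmd(box(-38,24,86),RB,o)
E
```

```text
shift(first) [0.1808 0.1251 0.7022] norm 0.736 min rows 3.6790774848115606 | turn(after) [-0.     -0.0001  0.0072] min rows 0.0872558299094238
shift(first) [0.1807 0.1251 0.8722] norm 0.899 min rows 4.497416832024499 | turn(after) [-0.     -0.0001  0.0072] min rows 0.0872558299094238
```

Descend in two stages with the gap at 0.3.

{"api": "send_rows", "payload": {"plan": [[[0, 0, 0.0072, 0, 0, 0, 0.3], [0, 0, 0, 0.0362, 0.025, 0.14, 0.3], [0, 0, 0, 0.0362, 0.025, 0.14, 0.3], [0, 0, 0, 0.0362, 0.025, 0.14, 0.3], [0, 0, 0, 0.0362, 0.025, 0.14, 0.3], [0, 0, 0, 0.0362, 0.025, 0.14, 0.3], [0, 0, 0, 0, 0, 0, 0.3], [0, 0, 0, 0, 0, 0, 0.3], [0, 0, 0, 0, 0, 0.043, 0.3], [0, 0, 0, 0, 0, 0.043, 0.3], [0, 0, 0, 0, 0, 0.043, 0.3], [0, 0, 0, 0, 0, 0.043, 0.3], [0, 0, 0, 0, 0, 0, 0.3]]]}}

```text
clock: 2.73
position: [0.4814, 0.2574, 0.0844]
ee_rot: [0.145, 0.989, -0.001, -0.001]
ft_force: [-1.1, 0.3, -0.4]
grip_width: 0.298
grasp_force: 0.0
```

Run:
```python
from h import *
o=get_obs(); print(o['clock'],np.round(o['ft_force'],2),o['grip_width'],o['position']); cmd(box(-38,24,86),RB,o); cmd(box(-22,-9,86),RB,o)
snap('side','s2'); _,w=snap('wrist','w2'); s=cv2.imread('pics/s2.png')
cv2.imwrite('pics/c2.png',np.hstack([cv2.resize(s[170:245,235:325],(480,400),interpolation=cv2.INTER_CUBIC),cv2.resize(w[240:480,180:460,::-1],(320,274))[:,:].repeat(1,0) if 0 else cv2.resize(w[200:480,200:424,::-1],(320,400))]))
```

```text
2.7333 [-1.14  0.27 -0.41] 0.2984164956763769 [0.48136163 0.25739403 0.08436193]
shift(first) [ 0.0006  0.004  -0.0082] norm 0.009 min rows 0.045671134237807345 | turn(after) [-0.0012 -0.0009  0.0001] min rows 0.018377763287132993
shift(first) [-0.0794 -0.161  -0.008 ] norm 0.18 min rows 0.898566031095893 | turn(after) [-0.0012 -0.0009  0.0001] min rows 0.018377763287132993
```

View pics/c2.png

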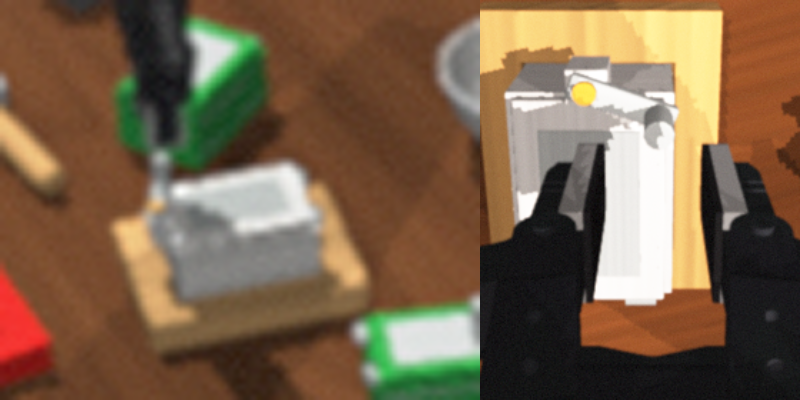

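The side crop shows the tip beside the post, and the wrist crop shows the post at (658,128) laterally between the fingers at 600 and 705. I'll check by projection whether it also lies within the pads along tool x.

Run:
```python
from h import *
o=get_obs(); C=cal('wrist',o); Rt=R.from_quat(o['ee_rot'])
f=lambda X:((proj(C,X)-[200,200])*[320/224,400/280]+[480,0]).round(0)
print('post top',f(box(-39.3,24.7,81.5)),'pivot',f(box(-47,0,65.5)))
for t in [(11,-12.5,17),(11,12.5,17),(-11,12.5,17),(11,12.5,5),(-11,12.5,5),(11,12.5,0)]: print(t,f(Rt.apply(np.array(t)/1e3)+o['position']))
```

```text
post top [657. 133.] pivot [582.  92.]
(11, -12.5, 17) [616.  91.]
(11, 12.5, 17) [693.  91.]
(-11, 12.5, 17) [691. 153.]
(11, 12.5, 5) [695. 104.]
(-11, 12.5, 5) [694. 169.]
(11, 12.5, 0) [696. 110.]
```

Run:
```python
from h import *
import json
o=get_obs(); C=cal('wrist',o); S=cal('side'); Rt=R.from_quat(o['ee_rot'])
f=lambda X:((proj(S,X)-[235,170])*[480/90,400/75]).round(0)
print('post top',f(box(-39.3,24.7,81.5)),'post bottom',f(box(-39.3,24.7,65.5)))
for z in (17,5,-10,-27): print(z,[f(Rt.apply(np.array([x,y,z])/1e3)+o['position']).tolist() for x in(-11,11) for y in(-12.5,12.5)])
s=cv2.imread('pics/s2.png')[150:220,245:290]; w=cv2.imread('pics/w2.png')[270:400,255:385]
cv2.imwrite('pics/c3.png',np.hstack([cv2.resize(s,(386,600),interpolation=cv2.INTER_LANCZOS4),cv2.resize(w,(400,600),interpolation=cv2.INTER_LANCZOS4)]))
```

```text
post top [153. 152.] post bottom [155. 174.]
17 [[181.0, 179.0], [171.0, 154.0], [144.0, 186.0], [134.0, 161.0]]
5 [[180.0, 162.0], [170.0, 137.0], [143.0, 169.0], [133.0, 144.0]]
-10 [[178.0, 142.0], [168.0, 117.0], [141.0, 149.0], [131.0, 124.0]]
-27 [[176.0, 118.0], [166.0, 94.0], [139.0, 125.0], [129.0, 100.0]]
```

View pics/c3.png

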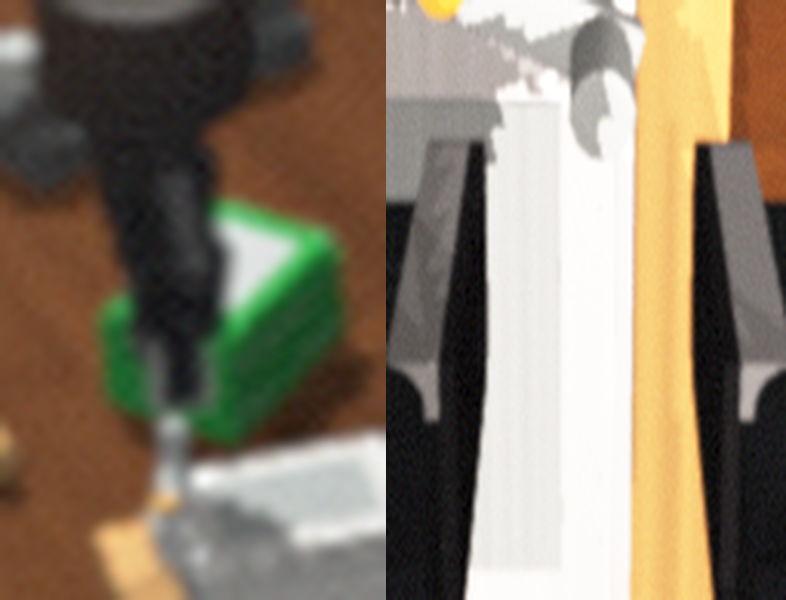

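The side view puts the finger end at (266.6,197.3), right at the post's top. The wrist view has the tips at row 301 and col ~280–355. Both suggest the tips stand higher than the stated 17 mm ahead of the TCP. A gentle closing on the post will settle it: the fingers stop at about 10 mm if they overlap it.

{"api": "send_rows", "payload": {"plan": [[[0, 0, 0, 0, 0, 0, 0.0], [0, 0, 0, 0, 0, 0, 0.0], [0, 0, 0, 0, 0, 0, 0.0], [0, 0, 0, 0, 0, 0, 0.0], [0, 0, 0, 0, 0, 0, 0.0]]], "squeeze": 20}}

```text
clock: 3.25
position: [0.4822, 0.2582, 0.0863]
ee_rot: [0.145, 0.989, 0.0, 0.0]
ft_force: [-0.1, 0.5, -0.3]
grip_width: 0.002
grasp_force: 0.0
```

It shut fully, so the tips are above the post's top: the fingers are shorter than described. I'll reopen, lower 10 mm and try again.

{"api": "send_rows", "payload": {"plan": [[[0, 0, 0, 0, 0, 0, 0.3], [0, 0, 0, 0, 0, 0, 0.3], [0, 0, 0, 0, 0, 0, 0.3], [0, 0, 0, 0, 0, 0, 0.3], [0, 0, 0, 0, 0, 0.025, 0.3], [0, 0, 0, 0, 0, 0.025, 0.3], [0, 0, 0, 0, 0, 0, 0.0], [0, 0, 0, 0, 0, 0, 0.0], [0, 0, 0, 0, 0, 0, 0.0], [0, 0, 0, 0, 0, 0, 0.0], [0, 0, 0, 0, 0, 0, 0.0]]]}}

```text
clock: 4.17
position: [0.4822, 0.2582, 0.0763]
ee_rot: [0.145, 0.989, 0.0, 0.0]
ft_force: [0.1, -0.1, 0.2]
grip_width: 0.002
grasp_force: 0.0
```

{"api": "send_rows", "payload": {"plan": [[[0, 0, 0, 0, 0, 0, 0.3], [0, 0, 0, 0, 0, 0, 0.3], [0, 0, 0, 0, 0, 0, 0.3], [0, 0, 0, 0, 0, 0, 0.3], [0, 0, 0, 0, 0, 0.02, 0.3], [0, 0, 0, 0, 0, 0.02, 0.3], [0, 0, 0, 0, 0, 0, 0.0], [0, 0, 0, 0, 0, 0, 0.0], [0, 0, 0, 0, 0, 0, 0.0], [0, 0, 0, 0, 0, 0, 0.0], [0, 0, 0, 0, 0, 0, 0.0]]]}}

```text
clock: 5.08
position: [0.4821, 0.2582, 0.0682]
ee_rot: [0.145, 0.989, 0.0, 0.0]
ft_force: [0.4, -0.3, 0.6]
grip_width: -0.001
grasp_force: 0.0
```

Run:
```python
from h import *
o,w=snap('wrist','w4'); snap('side','s4'); C=cal('wrist',o)
print(o['clock'],o['grip_width'],o['position'],proj(C,box(-39.3,24.7,81.5)),proj(C,box(-47,0,65.5)), proj(C,R.from_quat(o['ee_rot']).apply([[.011,0,z/1e3] for z in (-20,-10,0,17)])+o['position']).round(0).tolist())
s=cv2.imread('pics/s4.png')[150:230,240:320]; w=cv2.imread('pics/w4.png')[240:400,240:400]
cv2.imwrite('pics/c4.png',np.hstack([cv2.resize(s,(400,400),interpolation=cv2.INTER_CUBIC),cv2.resize(w,(400,400),interpolation=cv2.INTER_CUBIC)]))
```

```text
5.0833 -0.0011582626691885656 [0.4821055  0.25818386 0.0682331 ] [323.41005482 310.61566529] [266.08932018 277.81629049] [[322.0, 297.0], [322.0, 286.0], [322.0, 277.0], [322.0, 264.0]]
```

View pics/c4.png

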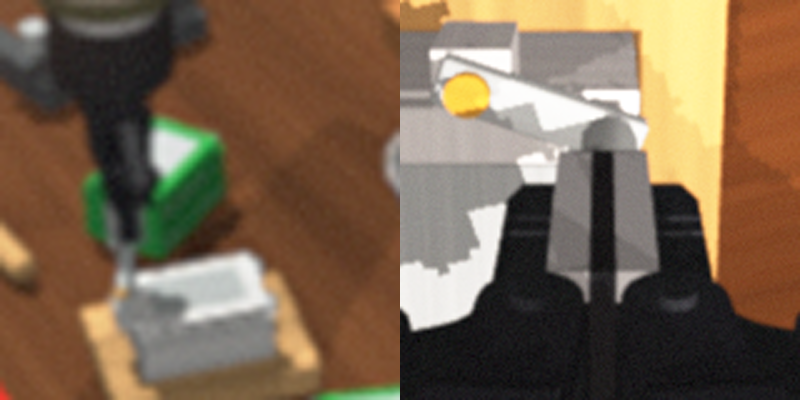

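The wrist crop shows the shut tips at (600,150), covering the post (visible at (610,135)). That puts them about 20 mm behind the TCP and still just above the post. I'll lower 12 mm more and close again.

{"api": "send_rows", "payload": {"plan": [[[0, 0, 0, 0, 0, 0, 0.3], [0, 0, 0, 0, 0, 0, 0.3], [0, 0, 0, 0, 0, 0, 0.3], [0, 0, 0, 0, 0, 0, 0.3], [0, 0, 0, 0, 0, 0.02, 0.3], [0, 0, 0, 0, 0, 0.02, 0.3], [0, 0, 0, 0, 0, 0.02, 0.3], [0, 0, 0, 0, 0, 0, 0.0], [0, 0, 0, 0, 0, 0, 0.0], [0, 0, 0, 0, 0, 0, 0.0], [0, 0, 0, 0, 0, 0, 0.0], [0, 0, 0, 0, 0, 0, 0.0]]]}}

```text
clock: 6.18
position: [0.482, 0.2579, 0.056]
ee_rot: [0.145, 0.989, -0.0, -0.0]
ft_force: [0.6, -0.4, -3.2]
grip_width: 0.095
grasp_force: 19.4
```

It grips the post, so the real tip height is now known: about 20 mm behind the TCP. I'll open to 0.2, lower 4 mm, and sweep along the arc with the trailing finger.

{"api": "send_rows", "payload": {"plan": [[[0, 0, 0, 0, 0, 0, 0.2], [0, 0, 0, 0, 0, 0, 0.2], [0, 0, 0, 0, 0, 0.02, 0.2], [0, 0, 0, 0, 0, 0, 0.2], [0, 0, 0, -0.014, -0.0215, 0, 0.2], [0, 0, 0, -0.0185, -0.012, 0, 0.2], [0, 0, 0, -0.0165, -0.0145, 0, 0.2], [0, 0, 0, -0.0135, -0.016, 0, 0.2], [0, 0, 0, -0.01, -0.018, 0, 0.2], [0, 0, 0, -0.007, -0.0185, 0, 0.2], [0, 0, 0, -0.004, -0.019, 0, 0.2], [0, 0, 0, -0.0015, -0.018, 0, 0.2], [0, 0, 0, 0, -0.01, 0, 0.2], [0, 0, 0, 0, 0, 0, 0.2], [0, 0, 0, 0, 0, 0, 0.2], [0, 0, 0, 0, 0, 0, 0.2]]]}}

```text
clock: 7.52
position: [0.49, 0.2254, 0.0523]
ee_rot: [0.145, 0.989, 0.0, 0.0]
ft_force: [2.0, 3.0, 0.7]
grip_width: 0.195
grasp_force: 1.6
```

Run:
```python
from h import *
o,w=snap('wrist','w5'); snap('side','s5'); C=cal('wrist',o)
p=np.array(o['position'])-[BX,BY,0]; c,s=np.cos(BYAW),np.sin(BYAW)
print(o['clock'],o['grip_width'],np.round(o['ft_force'],1),'tcp in box',(c*p[0]+s*p[1])*1e3,(-s*p[0]+c*p[1])*1e3,p[2])
for a in (0,.2,.4): print(a,proj(C,box(-47+26*np.cos(a),26*np.sin(a),81.5)).round(1),((proj(C,box(-47+26*np.cos(a),26*np.sin(a),81.5))-[220,220])*2.22).round())
s=cv2.imread('pics/s5.png')[150:230,240:320]; w=cv2.imread('pics/w5.png')[220:400,220:400]
cv2.imwrite('pics/c5.png',np.hstack([cv2.resize(s,(400,400),interpolation=cv2.INTER_CUBIC),cv2.resize(w,(400,400),interpolation=cv2.INTER_CUBIC)]))
```

```text
7.5167 0.19458758071613597 [2.  3.  0.7] tcp in box -20.382458734442157 -4.974610422841825 0.05227240090657296
0 [335.9 333.5] [257. 252.]
0.2 [350.1 332.2] [289. 249.]
0.4 [363.9 328.4] [319. 241.]
```

View pics/c5.png

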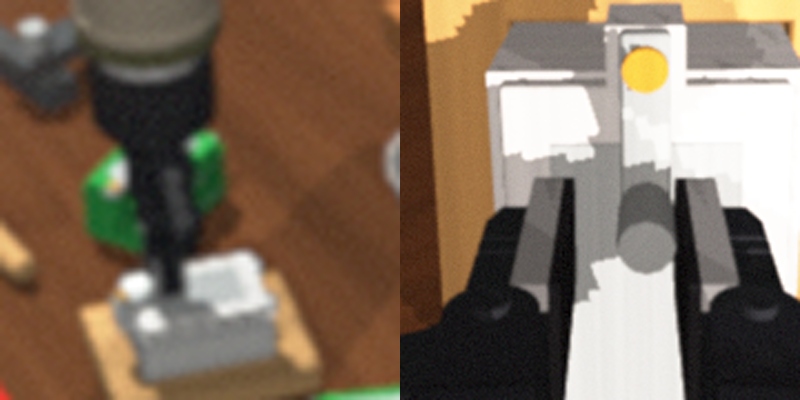

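The wrist crop shows the bar straight across the lid: pivot (645,70), post top (647,247). The projection for 0 rad is (657,252), so the latch is closed against its stop. Next I back off, rise, open and centre over the box.

{"api": "send_rows", "payload": {"plan": [[[0, 0, 0, 0, 0.012, 0, 0.2], [0, 0, 0, 0, 0, -0.1, 0.2], [0, 0, 0, 0, 0, -0.1, 0.2], [0, 0, 0, 0, 0, -0.1, 0.5], [0, 0, 0, 0, 0, -0.1, 0.95], [0, 0, 0, -0.051, 0.0065, 0, 0.95], [0, 0, 0, -0.051, 0.0065, 0, 0.95], [0, 0, 0, 0, 0, 0, 0.95], [0, 0, 0, 0, 0, 0, 0.95], [0, 0, 0, 0, 0, 0, 0.95], [0, 0, 0, 0, 0, 0, 0.95]]]}}

```text
clock: 8.53
position: [0.5101, 0.2238, 0.1312]
ee_rot: [0.145, 0.989, -0.001, -0.001]
ft_force: [0.2, 0.1, -0.0]
grip_width: 0.949
grasp_force: 0.0
```

Run:
```python
from h import *
o=get_obs(); print(o['clock'],o['position'],o['grip_width'],np.round(o['ft_force'],1)); cmd(box(0,0,35),RB,o)
T=cal('top');_,t=snap('top','t6')
# latch/box check: project lens & find dark blob
im=t[185:235,370:430].astype(int).sum(2); m=np.uint8(im<260)*255
n,l,st,ce=cv2.connectedComponentsWithStats(m)
for i in range(1,n):
    if 15<st[i,4]<400: print(st[i],ce[i]+[370,185])
```

```text
8.5333 [0.51013935 0.22381924 0.13122078] 0.9494900811357715 [ 0.2  0.1 -0. ]
shift(first) [-0.0041  0.0041  0.4811] norm 0.481 min rows 2.4056457268087814 | turn(after) [-0.0008 -0.0009  0.0005] min rows 0.015340888961043428
[25 21  9  8 53] [398.79245283 209.28301887]
[ 6 44  7  6 19] [380.05263158 231.73684211]
```

{"api": "send_rows", "payload": {"plan": [[[0, 0, 0, -0.004, 0.004, 0.145, 0.95], [0, 0, 0, 0, 0, 0.145, 0.95], [0, 0, 0, 0, 0, 0.145, 0.95], [0, 0, 0, 0, 0, 0.145, 0.95], [0, 0, 0, 0, 0, 0, 0.85], [0, 0, 0, 0, 0, 0, 0.85], [0, 0, 0, 0, 0, 0, 0.85]]]}}

```text
clock: 9.17
position: [0.5126, 0.2249, 0.0177]
ee_rot: [0.145, 0.989, 0.001, 0.001]
ft_force: [-0.3, 0.3, 0.6]
grip_width: 0.85
grasp_force: 0.0
```

{"api": "send_rows", "payload": {"plan": [[[0, 0, 0, 0, 0, 0.02, 0.85], [0, 0, 0, 0, 0, 0.015, 0.85], [0, 0, 0, 0, 0, 0, 0.85]]]}}

```text
clock: 9.42
position: [0.5121, 0.2247, 0.0096]
ee_rot: [0.145, 0.989, 0.0, 0.0]
ft_force: [-0.5, -0.5, -0.4]
grip_width: 0.851
grasp_force: 0.0
```

{"api": "send_rows", "payload": {"plan": [[[0, 0, 0, 0, 0, 0.015, 0.85], [0, 0, 0, 0, 0, 0.01, 0.85], [0, 0, 0, 0, 0, 0, 0.85]]]}}

```text
clock: 9.67
position: [0.5116, 0.2244, 0.0038]
ee_rot: [0.145, 0.989, -0.0, -0.0]
ft_force: [0.7, -0.4, 0.2]
grip_width: 0.853
grasp_force: 0.0
```

{"api": "send_rows", "payload": {"plan": [[[0, 0, 0, 0, 0, 0.015, 0.85], [0, 0, 0, 0, 0, 0.01, 0.85], [0, 0, 0, 0, 0, 0, 0.85], [0, 0, 0, 0, 0, 0, 0.85]]]}}

```text
clock: 10.0
position: [0.5118, 0.2244, -0.0011]
ee_rot: [0.145, 0.989, -0.0, -0.0]
ft_force: [0.7, 0.3, 0.6]
grip_width: 0.85
grasp_force: 0.0
```

{"api": "send_rows", "payload": {"plan": [[[0, 0, 0, 0, 0, 0.01, 0.85], [0, 0, 0, 0, 0, 0, 0.85], [0, 0, 0, 0, 0, 0, 0.85]]]}}

```text
clock: 10.25
position: [0.5118, 0.2245, -0.003]
ee_rot: [0.145, 0.989, -0.0, -0.0]
ft_force: [0.7, -0.4, 0.5]
grip_width: 0.845
grasp_force: 0.0
```

{"api": "send_rows", "payload": {"plan": [[[0, 0, 0, 0, 0, 0.01, 0.85], [0, 0, 0, 0, 0, 0, 0.85], [0, 0, 0, 0, 0, 0, 0.85]]]}}

```text
clock: 10.5
position: [0.5118, 0.2245, -0.005]
ee_rot: [0.145, 0.989, -0.0, -0.0]
ft_force: [0.1, -0.8, 0.5]
grip_width: 0.85
grasp_force: 0.0
```

The tips are clear of the board and overlap the wall by at least 20 mm whichever estimate is right. I'll raise 2 mm and grip.

{"api": "send_rows", "payload": {"plan": [[[0, 0, 0, 0, 0, -0.01, 0.85], [0, 0, 0, 0, 0, 0, 0.5], [0, 0, 0, 0, 0, 0, 0.5], [0, 0, 0, 0, 0, 0, 0.5], [0, 0, 0, 0, 0, 0, 0.5], [0, 0, 0, 0, 0, 0, 0.5]]], "squeeze": 70}}

```text
clock: 11.0
position: [0.5124, 0.2248, -0.0021]
ee_rot: [0.145, 0.989, 0.0, 0.0]
ft_force: [-0.6, -0.4, 7.3]
grip_width: 0.696
grasp_force: 76.6
```

Run:
```python
from h import *
o=get_obs(); r=R.from_quat(o['ee_rot']); b=r.inv().apply(box(0,0,12)-o['position']); print('base in tool',b.tolist(),'rot',(r.inv()*RB).as_rotvec())
```

```text
base in tool [0.0011749308174348928, -0.0008261874064905552, -0.014117779517946702] rot [0.00089474 0.00078053 0.00060929]
```

{"api": "send_rows", "payload": {"plan": [[[0, 0, 0, 0, 0, -0.03, 0.5], [0, 0, 0, 0, 0, -0.05, 0.5], [0, 0, 0, 0, 0, -0.07, 0.5], [0, 0, 0, 0, 0, -0.1, 0.5], [0, 0, 0, 0, 0, -0.1, 0.5], [0, 0, 0, 0, 0, -0.1, 0.5], [0, 0, 0, 0, 0, -0.1, 0.5], [0, 0, 0, 0, 0, -0.1, 0.5], [0, 0, 0, 0, 0, -0.1, 0.5], [0, 0, 0, 0, 0, -0.1, 0.5], [0, 0, 0, 0, 0, 0, 0.5], [0, 0, 0, 0, 0, 0, 0.5]]]}}

```text
clock: 12.0
position: [0.5119, 0.2245, 0.1676]
ee_rot: [0.145, 0.989, 0.0, 0.0]
ft_force: [-0.6, -0.0, -5.4]
grip_width: 0.693
grasp_force: 78.1
```

The lift holds (5.4 N of weight). Next I work out the glass pose from the head's corners and lens in the top and side crops.

```bash
cat > goal.py <<'E'
from h import *
from scipy.optimize import least_squares
T=cal('top');S=cal('side'); t=np.radians(24)
H=np.array([[52,40,0],[52,-40,0],[-52,40,0],[-52,-40,0],[0,0,0]])/1e3
ft=lambda x,y:((x-400)/5+358,y/5+180); fs=lambda x,y:((x-400)/5+341,(y-300)/5+250)
ct=np.array([ft(548,38),ft(707,62),ft(511,232),ft(666,256),(399,209.4)])
cs=np.array([fs(640,320),fs(720,410),fs(493,420),fs(572,513),(381.6,272.6)])
def Rg(yaw): return R.from_euler('z',yaw)*R.from_euler('y',-t)
def pts(p): return Rg(p[2]).apply(H)+[p[0],p[1],p[3] if len(p)>3 else .078]
def rep(n,f,x0):
    r=least_squares(f,x0); print(n,r.x.round(4),np.abs(r.fun).max().round(2)); return r.x
a=lambda p:(proj(T,pts(p))-ct).ravel(); b=lambda p:(proj(S,pts(p))-cs).ravel()
rep('top',a,[.58,-.2,-.2]); rep('side',b,[.58,-.2,-.2])
G=rep('both',lambda p:np.r_[a(p),b(p)],[.58,-.2,-.2]); rep('both z',lambda p:np.r_[a(p),b(p)],[.58,-.2,-.2,.078])
GR=Rg(G[2]); foc=np.array([G[0],G[1],.078])+GR.apply([0,0,.06]); print('focus',foc)
BT=np.array([.00117,-.0008,-.0141])
RT=GR*R.from_euler('z',np.pi)*R.from_euler('x',np.pi)*R.identity() # box axes -> tool: x=-bx,y=by,z=-bz
M=GR.as_matrix(); RT=R.from_matrix(np.c_[-M[:,0],M[:,1],-M[:,2]]); pos=foc-RT.apply(BT); 
if __name__=='__main__': print('goal tcp',pos); cmd(pos,RT); cmd(pos+[0,0,.10],RT)
E
python3 goal.py
```

```text
top [ 0.5821 -0.1969 -0.1367] 0.61
side [ 0.5829 -0.2036 -0.1251] 1.36
both [ 0.583  -0.1995 -0.1317] 2.43
both z [ 0.5846 -0.1986 -0.132   0.0721] 2.26
focus [ 0.55878559 -0.19624778  0.13281273]
goal tcp [ 0.56563556 -0.19634828  0.12040762]
shift(first) [-0.8598 -1.9392  0.2346] norm 2.134 min rows 10.67093678247246 | turn(after) [-0.0216 -0.2781 -0.1044] min rows 3.58908923940716
shift(first) [-0.8602 -1.9387 -0.2654] norm 2.138 min rows 10.687571056234706 | turn(after) [-0.0216 -0.2781 -0.1044] min rows 3.58908923940716
```

Top and side agree within a few mm. Go to 100 mm above the goal, then turn.

{"api": "send_rows", "payload": {"plan": [[[0, 0, 0, -0.02, -0.05, -0.01, 0.5], [0, 0, 0, -0.043, -0.097, -0.0133, 0.5], [0, 0, 0, -0.045, -0.102, -0.0133, 0.5], [0, 0, 0, -0.045, -0.102, -0.0133, 0.5], [0, 0, 0, -0.045, -0.102, -0.0133, 0.5], [0, 0, 0, -0.045, -0.102, -0.0133, 0.5], [0, 0, 0, -0.045, -0.102, -0.0133, 0.5], [0, 0, 0, -0.045, -0.102, -0.0133, 0.5], [0, 0, 0, -0.045, -0.102, -0.0133, 0.5], [0, 0, 0, -0.045, -0.102, -0.0133, 0.5], [0, 0, 0, -0.045, -0.102, -0.0133, 0.5], [0, 0, 0, -0.045, -0.102, -0.0133, 0.5], [0, 0, 0, -0.045, -0.102, -0.0133, 0.5], [0, 0, 0, -0.045, -0.102, -0.0133, 0.5], [0, 0, 0, -0.045, -0.102, -0.0133, 0.5], [0, 0, 0, -0.045, -0.102, -0.0133, 0.5], [0, 0, 0, -0.045, -0.102, -0.0133, 0.5], [0, 0, 0, -0.045, -0.102, -0.0133, 0.5], [0, 0, 0, -0.045, -0.102, -0.0133, 0.5], [0, 0, 0, -0.032, -0.058, -0.013, 0.5]]]}}

```text
clock: 13.67
position: [0.5636, -0.2001, 0.2179]
ee_rot: [0.146, 0.989, -0.001, -0.002]
ft_force: [-0.9, -0.7, -4.9]
grip_width: 0.689
grasp_force: 77.8
```

{"api": "send_rows", "payload": {"plan": [[[0, 0, 0, 0, 0, 0, 0.5], [-0.0027, -0.0348, -0.0131, 0, 0, 0, 0.5], [-0.0027, -0.0348, -0.0131, 0, 0, 0, 0.5], [-0.0027, -0.0348, -0.0131, 0, 0, 0, 0.5], [-0.0027, -0.0348, -0.0131, 0, 0, 0, 0.5], [-0.0027, -0.0348, -0.0131, 0, 0, 0, 0.5], [-0.0027, -0.0348, -0.0131, 0, 0, 0, 0.5], [-0.0027, -0.0348, -0.0131, 0, 0, 0, 0.5], [-0.0027, -0.0348, -0.0131, 0, 0, 0, 0.5], [0, 0, 0, 0, 0, 0, 0.5], [0, 0, 0, 0, 0, 0, 0.5]]]}}

```text
clock: 14.58
position: [0.5639, -0.196, 0.2181]
ee_rot: [0.064, 0.976, -0.014, 0.206]
ft_force: [-0.0, -0.2, -4.6]
grip_width: 0.691
grasp_force: 77.9
```

Run:
```python
from goal import *
o=get_obs(); print(o['clock'],o['position'],np.round(o['ft_force'],1),o['grip_width'],o['grasp_force'],np.round(o['joint_pos'],2)); cmd(pos+[0,0,.04],RT,o); cmd(pos,RT,o)
```

```text
top [ 0.5821 -0.1969 -0.1367] 0.61
side [ 0.5829 -0.2036 -0.1251] 1.36
both [ 0.583  -0.1995 -0.1317] 2.43
both z [ 0.5846 -0.1986 -0.132   0.0721] 2.26
focus [ 0.55878559 -0.19624778  0.13281273]
14.5833 [ 0.56393695 -0.19604256  0.21812594] [-0.  -0.2 -4.6] 0.691242810703962 77.94495463371277 [-0.18 -0.06  0.47  1.94 -0.05  0.84  1.76]
shift(first) [ 0.1084 -0.0004  0.2676] norm 0.289 min rows 1.443603037247137 | turn(after) [ 0.     -0.0027 -0.    ] min rows 0.032168910032436715
shift(first) [ 1.890e-01 -4.000e-04  4.506e-01] norm 0.489 min rows 2.4433390855442143 | turn(after) [ 0.     -0.0027 -0.    ] min rows 0.032168910032436715
```

{"api": "send_rows", "payload": {"plan": [[[0, -0.0027, 0, 0.01, 0, 0.024, 0.5], [0, 0, 0, 0.018, 0, 0.043, 0.5], [0, 0, 0, 0.021, 0, 0.05, 0.5], [0, 0, 0, 0.021, 0, 0.05, 0.5], [0, 0, 0, 0.021, 0, 0.05, 0.5], [0, 0, 0, 0.021, 0, 0.05, 0.5], [0, 0, 0, 0.021, 0, 0.05, 0.5], [0, 0, 0, 0.021, 0, 0.05, 0.5], [0, 0, 0, 0.019, 0, 0.045, 0.5], [0, 0, 0, 0.016, 0, 0.039, 0.5], [0, 0, 0, 0, 0, 0, 0.5], [0, 0, 0, 0, 0, 0, 0.5], [0, 0, 0, 0, 0, 0, 0.5], [0, 0, 0, 0, 0, 0, 0.5]]]}}

```text
clock: 15.75
position: [0.5685, -0.1969, 0.1226]
ee_rot: [0.064, 0.976, -0.014, 0.21]
ft_force: [0.1, 0.4, -5.5]
grip_width: 0.69
grasp_force: 77.8
```

Run:
```python
from goal import *
o,_=snap('side','s9'); snap('top','t9'); w=snap('wrist','w9')
print(o['clock'],o['position'],np.round(o['ft_force'],1),o['grasp_force']); cmd(pos,RT,o)
r=R.from_quat(o['ee_rot']); m=r.as_matrix()
Bm=np.array([[x,y,z] for z in(0,40) for x,y in((-42,-30),(42,-30),(42,30),(-42,30))]+[[-21,0,69.5],[0,0,0]])/1e3
X=r.apply(Bm*[-1,1,-1]+BT)+o['position']
s=cv2.imread('pics/s9.png'); t=cv2.imread('pics/t9.png'); w=cv2.imread('pics/w9.png')
def d(C,im,X,u0,v0,du,dv,k):
    c=cv2.resize(im[v0:v0+dv,u0:u0+du],None,fx=k,fy=k,interpolation=cv2.INTER_CUBIC)
    for i,q in enumerate((proj(C,X)-[u0,v0])*k): cv2.circle(c,tuple(int(v) for v in q),3,(0,0,255) if i<4 else (255,0,0) if i<8 else (0,255,255) ,1)
    return c
print('s',proj(S,X).round(0)[[0,8,9]])
a=d(S,s,X,330,200,100,120,4); b=d(cal('wrist',o),w,X,180,180,280,300,1.6)[:480,:400]
cv2.imwrite('pics/c9.png',np.hstack([a,b]))
```

```text
top [ 0.5821 -0.1969 -0.1367] 0.61
side [ 0.5829 -0.2036 -0.1251] 1.36
both [ 0.583  -0.1995 -0.1317] 2.43
both z [ 0.5846 -0.1986 -0.132   0.0721] 2.26
focus [ 0.55878559 -0.19624778  0.13281273]
15.75 [ 0.56854802 -0.196905    0.12264655] [ 0.1  0.4 -5.5] 77.81790733337402
shift(first) [0.0181 0.0009 0.0041] norm 0.019 min rows 0.09288836035266423 | turn(after) [-0.0004  0.0033  0.0005] min rows 0.040646194604327265
s [[368. 276.]
 [361. 249.]
 [375. 259.]]
```

View pics/c9.png

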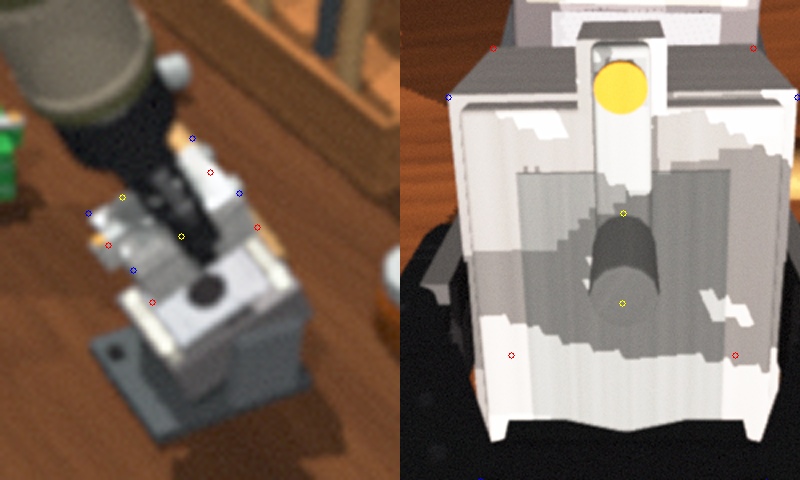

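The wrist crop matches the predicted box corners (48 vs ~46 rows) and shows the lid shut and the latch across. In the side crop, the box sits about 4 px higher than predicted. I'll check the lens against the wrist camera by sliding 80 mm up the slope, so that the lens comes into its view.

{"api": "send_rows", "payload": {"plan": [[[0, 0, 0, 0, 0, -0.05, 0.5], [0, 0, 0, 0, 0, -0.05, 0.5], [0, 0, 0, 0, 0, -0.05, 0.5], [0, 0, 0, -0.04, 0, -0.05, 0.5], [0, 0, 0, -0.07, 0, 0, 0.5], [0, 0, 0, -0.07, 0, 0, 0.5], [0, 0, 0, -0.07, 0, 0, 0.5], [0, 0, 0, -0.07, 0, 0, 0.5], [0, 0, 0, -0.05, 0, 0, 0.5], [0, 0, 0, -0.03, 0, 0, 0.5], [0, 0, 0, 0, 0, 0, 0.5], [0, 0, 0, 0, 0, 0, 0.5], [0, 0, 0, 0, 0, 0, 0.5]]]}}

```text
clock: 16.98
position: [0.6233, -0.2041, 0.1909]
ee_rot: [0.064, 0.976, -0.014, 0.209]
ft_force: [-0.4, -0.2, -5.8]
grip_width: 0.691
grasp_force: 78.0
```

```bash
cat > lens.py <<'E'
from goal import *; import sys,json
def lens(name):
    o,w=snap('wrist',name); C=cal('wrist',o); g=np.array([G[0],G[1],.078]); q=proj(C,g); print('pos',o['position'],'pred',q)
    m=np.uint8(w.astype(int).sum(2)<270)*255; n,l,st,ce=cv2.connectedComponentsWithStats(m)
    for i in range(1,n):
        if 150<st[i,4]<4000 and np.hypot(*(ce[i]-q))<120: print(st[i],ce[i].round(1),'onz .078',onz(C,ce[i],.078).round(4))
    json.dump({k:np.array(o[k]).tolist() for k in('position','ee_rot')},open(name+'.json','w'))
lens(sys.argv[1])
E
python3 lens.py w10
```

```text
top [ 0.5821 -0.1969 -0.1367] 0.61
side [ 0.5829 -0.2036 -0.1251] 1.36
both [ 0.583  -0.1995 -0.1317] 2.43
both z [ 0.5846 -0.1986 -0.132   0.0721] 2.26
focus [ 0.55878559 -0.19624778  0.13281273]
pos [ 0.62330908 -0.2041466   0.19093208] pred [320.84896723 105.06498244]
[ 301   78   50   53 2084] [325.6 104.3] onz .078 [ 0.5829 -0.1967  0.078 ]
```

{"api": "send_rows", "payload": {"plan": [[[0, 0, 0, 0, 0.06, 0, 0.5], [0, 0, 0, 0, 0.08, 0, 0.5], [0, 0, 0, 0, 0.08, 0, 0.5], [0, 0, 0, 0, 0.08, 0, 0.5], [0, 0, 0, 0, 0, 0, 0.5], [0, 0, 0, 0, 0, 0, 0.5], [0, 0, 0, 0, 0, 0, 0.5]]]}}

```text
clock: 17.62
position: [0.6315, -0.1453, 0.191]
ee_rot: [0.064, 0.976, -0.014, 0.209]
ft_force: [-0.4, 0.1, -4.7]
grip_width: 0.691
grasp_force: 78.0
```

```bash
python3 lens.py w11 | tail -2
python3 - <<'E'
from goal import *; import json
A=cal('wrist',json.load(open('w10.json'))); w=cv2.imread('pics/w11.png'); B=cal('wrist',json.load(open('w11.json'))); q=proj(B,[.5829,-.1967,.078])
m=np.uint8(w.astype(int).sum(2)<270)*255; n,l,st,ce=cv2.connectedComponentsWithStats(m)
c=[ce[i] for i in range(1,n) if 150<st[i,4]<4000 and np.hypot(*(ce[i]-q))<30]; print(c)
for k in c: print(tri((A,(325.6,104.3)),(B,k)), 'all',tri((A,(325.6,104.3)),(B,k),(T,(398.9,209.3))))
E
```

```text
pos [ 0.63151645 -0.14527523  0.19099821] pred [217.54814576 104.13834269]
[ 197   77   51   54 2108] [222.2 103.6] onz .078 [ 0.583  -0.1967  0.078 ]
top [ 0.5821 -0.1969 -0.1367] 0.61
side [ 0.5829 -0.2036 -0.1251] 1.36
both [ 0.583  -0.1995 -0.1317] 2.43
both z [ 0.5846 -0.1986 -0.132   0.0721] 2.26
focus [ 0.55878559 -0.19624778  0.13281273]
[array([222.20066414, 103.62571157])]
(array([ 0.58296425, -0.19669598,  0.07799517]), [6.888158063204976e-05, 6.88815806321842e-05]) all (array([ 0.58263612, -0.19617754,  0.07876408]), [0.0004788380994578954, 0.00030237574609953796, 0.0007549296280164404])
```

The wrist triangulation puts the lens at (0.583, -0.197, 0.078), matching the stated 78 mm, so the side view was the biased one. Returning to the goal.

```bash
sed -i "s/^GR=/G=np.array([.583,-.1967,-.135]);GR=/" goal.py
python3 - <<'E'
from goal import *
o=get_obs(); cmd(pos-RT.apply([0,0,.04]),RT,o)
E
```

```text
top [ 0.5821 -0.1969 -0.1367] 0.61
side [ 0.5829 -0.2036 -0.1251] 1.36
both [ 0.583  -0.1995 -0.1317] 2.43
both z [ 0.5846 -0.1986 -0.132   0.0721] 2.26
focus [ 0.55881785 -0.19341543  0.13281273]
shift(first) [ 0.4131 -0.2805  0.0015] norm 0.499 min rows 2.4966962705088456 | turn(after) [0.0001 0.0024 0.0018] min rows 0.03603390346925387
```

{"api": "send_rows", "payload": {"plan": [[[0, 0, 0, 0.03, -0.02, 0, 0.5], [0, 0, 0, 0.058, -0.04, 0, 0.5], [0, 0, 0, 0.065, -0.044, 0, 0.5], [0, 0, 0, 0.065, -0.044, 0, 0.5], [0, 0, 0, 0.065, -0.044, 0, 0.5], [0, 0, 0, 0.065, -0.044, 0, 0.5], [0, 0.0024, 0.0018, 0.065, -0.0445, 0.0015, 0.5], [0, 0, 0, 0, 0, 0.03, 0.5], [0, 0, 0, 0, 0, 0.04, 0.5], [0, 0, 0, 0, 0, 0.04, 0.5], [0, 0, 0, 0, 0, 0.04, 0.5], [0, 0, 0, 0, 0, 0.03, 0.5], [0, 0, 0, 0, 0, 0.02, 0.5], [0, 0, 0, 0, 0, 0, 0.5], [0, 0, 0, 0, 0, 0, 0.5], [0, 0, 0, 0, 0, 0, 0.5], [0, 0, 0, 0, 0, 0, 0.5]]]}}

```text
clock: 19.08
position: [0.5664, -0.1926, 0.1208]
ee_rot: [0.065, 0.976, -0.014, 0.208]
ft_force: [-0.3, -0.7, -4.2]
grip_width: 0.687
grasp_force: 78.0
```

Run:
```python
from goal import *
o=get_obs(); print(o['clock'],o['position'],np.round(o['ft_force'],1),np.abs(o['joint_velocities']).max()); cmd(pos,RT,o)
print('base-focus mm',((R.from_quat(o['ee_rot']).apply(BT)+o['position']-foc)*1e3).round(1))
```

```text
top [ 0.5821 -0.1969 -0.1367] 0.61
side [ 0.5829 -0.2036 -0.1251] 1.36
both [ 0.583  -0.1995 -0.1317] 2.43
both z [ 0.5846 -0.1986 -0.132   0.0721] 2.26
focus [ 0.55881785 -0.19341543  0.13281273]
19.0833 [ 0.56637984 -0.19262308  0.12083366] [-0.3 -0.7 -4.2] 0.0036686711447002024
shift(first) [ 0.0035 -0.005   0.0008] norm 0.006 min rows 0.0308920131772766 | turn(after) [0.0005 0.0004 0.0008] min rows 0.012462856854941527
base-focus mm [0.7 0.9 0.4]
```

{"api": "send_rows", "payload": {"plan": [[[0, 0, 0, 0, 0, 0, 0.5], [0, 0, 0, 0, 0, 0, 0.5], [0, 0, 0, 0, 0, 0, 0.5], [0, 0, 0, 0, 0, 0, 0.5], [0, 0, 0, 0, 0, 0, 0.5], [0, 0, 0, 0, 0, 0, 0.5]]]}}

```text
clock: 19.58
position: [0.5662, -0.1925, 0.1204]
ee_rot: [0.065, 0.976, -0.014, 0.207]
ft_force: [0.0, 0.7, -4.2]
grip_width: 0.69
grasp_force: 78.0
```

```bash
python3 -c "
from h import *
print(job.hand_in())"
```

```text
the job is handed in; nothing more can be done
None
```

I turned the latch fully across, lifted the box out, and handed the job in at about 19.6 s with the gripper holding the box lid-up over the inspection camera; by my measurements its underside's centre was about 1 mm from the point 60 mm off the glass, but the hand-in gave no verdict.

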